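# Free a seized bench air tap and shut it

### The job

One of the two compressed-air taps on the lab bench, the one whose handle stands slantwise, has seized half open. Rock its handle back and forth in small arcs, reversing gently each time it binds so that the stem is not overstrained, until it breaks free; then turn it fully open to its stop once, turn it back fully shut to its other stop, and let go. Leave the other tap, the test-tube rack, the jar and the spectacles as they are.

Things in the scene. Friction and masses are not known exactly. Their poses are not given: they have to be found in the camera images.
- tap: the seized tap: an upright aluminium column 40 mm across and 70 mm tall on a 64 mm steel flange fixed to the bench, crusted white round its neck, with a level hose nozzle 17 mm across that sticks out 78 mm along the body's -x at 45 mm height. Origin: centre of the flange's underside, on the handle's upright turning axis. z is up
- tap_grip (a point): middle of the seized tap's black bar handle, on the turning axis, 108 mm above the bench. The bar is 62 mm long, 12 mm thick and 32 mm tall, from 90 to 122 mm above the bench, and only a hub and neck 16 mm across lie under it down to 70 mm. This point's y axis runs along the bar's length, its x axis across the 12 mm thickness, z is up
- tap_end (a point): top edge of the end of the seized tap's bar handle, 31 mm from the turning axis, 122 mm above the bench: the end that lies along the tap body's +y when the tap is shut and along its -x, over the nozzle, when fully open
- tap_valve (a joint): angle of the seized tap's valve, rad, growing counterclockwise seen from above: 0 is fully shut (stop; bar square across the nozzle), 1.57 fully open (stop; bar in line with the nozzle). It starts seized near 0.8; anywhere below 0.4 or above 1.2 it is free for good. Moving drag is about 0.05 N m, seized or free
- tap_neck (a point): crusted neck under the handle, on the turning axis, 70 mm above the bench. Seized, the valve moves only 0.02 to 0.40 rad to either side of its start, unevenly and not known, then binds hard. Turning until it binds on one side, then back until it binds on the other, loosens it; after 3 to 5 bindings on alternating sides it is free. Pushing harder, or again on the same side, does not help
- tap_handle (a joint): wind-up of the springy stem between the seized tap's valve and its handle, rad, counterclockwise positive; the handle's angle is tap_valve plus this. 0 is unloaded; the stem is a spring of 6 N m per rad, so 0.04 means a torque of about 0.25 N m, which is plenty to bind it. The stem breaks beyond 0.10 either way (0.6 N m)
- tap2: the other, healthy tap, of the same shape and size but clean-necked and shut, fixed to the bench. Origin: centre of the flange's underside
- tap2_valve (a joint): angle of the other tap's handle, rad: 0 shut, as it starts, 1.57 open; it turns easily
- rack: white test-tube rack 66 x 150 mm with eight glass tubes up to 122 mm tall, loose; origin: centre of its underside
- bottle: amber jar with a white cap, 56 mm across and 100 mm tall, loose; origin: centre of its underside
- spectacles: folded-open spectacles, 118 mm wide, 135 mm deep along their +x, 37 mm tall, loose; origin: on the bench under the bridge

How it is judged:
By the outcome, as a careful person would: the job done as asked, in the order asked, and still so for the second after the job is handed in, with the robot touching nothing.
It also fails if it takes over 64 s, if anything falls off the work surface, if the arm or the gripper's body presses on something with over 40 N, if the wrist force passes 120 N, or if a joint passes its speed limit or range.

### The arm

A 6-joint arm with a two-finger parallel gripper is mounted at the origin on the work surface. World frame = base frame: x ahead of the robot, y to its left, z up, the work surface at z = 0. Lengths are in m, angles in rad, forces in N, time in s.
With the tool pointing down it reaches from about 0.3 to 0.875 m from the base axis. Payload 6.4 kg.
Tool frame: the origin (TCP) lies midway between the tips of the shut fingers; the grasp point (between the pads) lies 19 mm behind it; z points along the fingers, y is the line along which they close (so a half turn about z gives the same grasp; the last joint's range is limited). The gripper opens to 85 mm and grips with 20 to 120 N. Pads are 22 mm wide; open, the fingers measure 114 mm over their backs; the gripper's body (76 mm by 85 mm) begins 54 mm behind the grasp point. The pads swing forward as they close: fully open they stand 13 mm farther back than shut.
Start: joints at [0.933, 0.181, 1.607, -0, 1.354, -0.206], TCP at [0.241, 0.522, 0.231] pointing down, gripper open.
Joint ranges: [-2.99, 2.99], [-0.89, 2.07], [0.3, 2.58], [-1.14, 4.28], [0, 2.63], [-3.12, 3.12]. Speed limits (rad/s): [2.57, 2.57, 3.01, 3.14, 3.14, 3.14].

### API

Orientations are given as a unit quaternion [w, x, y, z].
In Python, from bench import ctrl gives the robot as it stands. The module is installed in compiled form; this text tells all that it offers.
- The arm moves only by the tool move_arm, never from a script. Its argument "plan" is one flat list of numbers, 6 for each row, row after row: the shift along the world's x, y, z in units of 50 mm (1.0 is 50 mm), then the turn, a rotation vector about the world's x, y, z in rad. A call has 1 to 10 rows; each row is the pose to reach, as a shift and turn from the pose commanded when the call began; what a row does not reach only later rows make up. A row lasts 1/8 s, in which the tool goes at most 62.5 mm and 10.7 degrees, less where a joint would pass 70% of its speed; a pose out of reach is approached as far as the arm can. A call with a gripper value outside its range is refused whole. "grip" is the finger opening in mm, from 0 to 85.4, set as the call begins (left out, the last holds). The fingers move at their own pace and stop on an object; the grip force is fixed at half the most. Time passes only in rows, so rows that repeat a pose let the fingers close. It gives the time, the measured TCP pose, the force, the opening and the grip force at its end, in the units of the state.
- ctrl.get_obs(): the state, without advancing time (a new reading comes with each control period).
- ctrl.camera(name): name is "scene" or "top"; returns a dict with "pixels" (480x640x3 uint8, red, green, blue), "fx", "fy", "cx", "cy" (pixels), "origin" and "attitude" of the camera in the world. Camera axes: x right, y down, z forward; pixel columns grow to the right and rows downward; lengths in m; the calibration is good to about 2 mm. A picture is of the moment at which its call begins. There is no depth.
- ctrl.hand_in(): hands the job in; it is judged then, once.
The state is a dict: "time_s": time; "q": joint angles; "dq": joint speeds; "joint_efforts": joint torques, N m; "eef_pos": TCP position; "eef_rot": TCP orientation; "wrist_force": force on the tool from outside, world axes, zero at the start; "torque": the same for the moment, N m; "opening": opening from 0.0 (shut) to 1.0 (fully open); "grasp_force": force on a finger pad.
Only numpy, scipy, OpenCV 4.12 (cv2) and the standard library are available. Lean on these libraries where they do the work, as an engineer would, in place of code of your own. Each camera call takes 0.05 s, during which the arm holds its last target. There are 200 camera calls.

## Working session

There is one attempt and no reset: what is moved stays moved. The work goes in short steps, Python scripts to look and compute and a tool call to move; the robot and the scene stay as the last step left them, time stands still between calls to the robot, and variables do not carry over. Pictures are saved under pics/ and viewed, at most 10 in all, crops included, and the job is handed in when it is done.

Besides the shell and the picture viewer there is one more tool, called after "Request:" by a JSON object that holds its "fn" and its "kwargs", one argument or row to a line. move_arm: Moves the arm, as the interface text tells. Its arguments: {"type":"object","properties":{"plan":{"type":"array"},"grip":{"type":"number"}},"required":["plan"]}

```bash
mkdir -p pics; python3 - <<'E'
from bench import ctrl
import cv2,numpy as np
for n in("scene","top"):
    c=ctrl.camera(n); cv2.imwrite(f"pics/{n}0.png",c["pixels"][:,:,::-1]); np.save(f"{n}0.npy",c["pixels"])
    print(n,[c[k] for k in("fx","fy","cx","cy","origin","attitude")])
print(ctrl.get_obs())
E
```

```text
scene [477.8392279921055, 477.8392279921055, 314.9218124443825, 241.10174416183824, array([ 1.25391884, -0.25057399,  0.74515491]), array([-0.32060547,  0.74386316,  0.54319932, -0.22093943])]
top [573.6472809905408, 573.6472809905408, 323.0640921961393, 237.96435816769522, array([ 0.44750951, -0.04101783,  1.3639338 ]), array([-0.05756488,  0.71416349, -0.69600928,  0.04720028])]
{'time_s': 0.1, 'q': array([ 9.32711805e-01,  1.81482238e-01,  1.60790839e+00,  2.85414800e-05,
        1.35380202e+00, -2.06256409e-01]), 'dq': array([-0.00015503, -0.00186479, -0.00416178, -0.00063381, -0.00132777,
        0.00185068]), 'joint_efforts': array([ 8.33164449e-04, -4.45879304e+01, -3.52237022e+01, -3.09784937e-04,
        4.15561357e-03,  2.61914215e-05]), 'eef_pos': array([0.24030671, 0.52183039, 0.23046535]), 'eef_rot': array([-3.40500549e-04,  2.14243294e-01,  9.76780001e-01, -7.24046057e-04]), 'wrist_force': array([-0.44757115, -0.87660897, -0.09922182]), 'torque': array([ 0.03369668, -0.01443754, -0.03502543]), 'grasp_force': 0.0, 'opening': 1.000168847317532}
```

View pics/scene0.png

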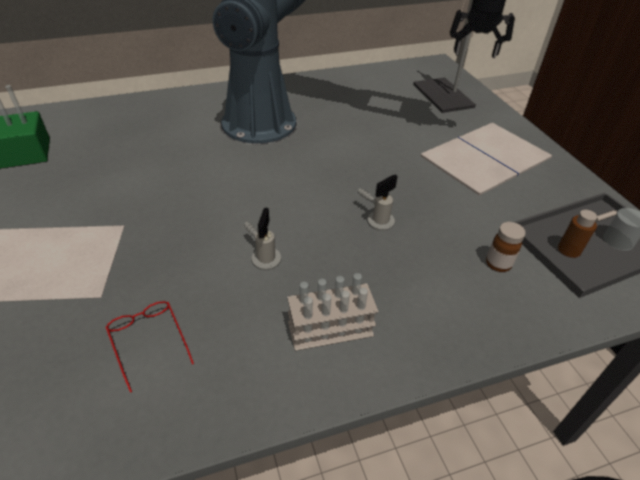

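View pics/top0.png

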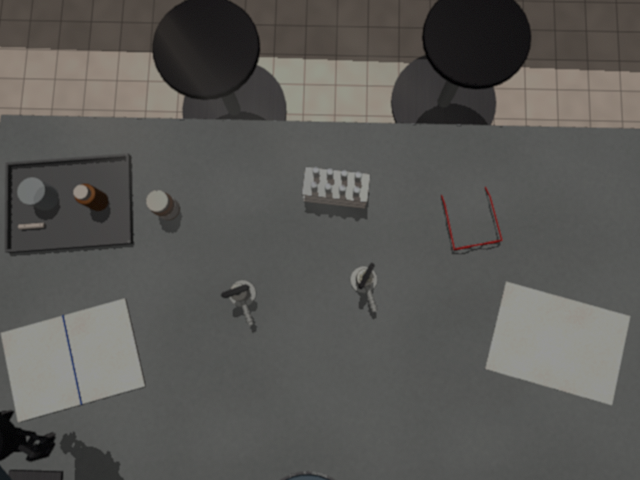

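The scene view shows taps at about (265,250) and (381,210). In the top view they are at (365,280) and (240,293). The top-view tap at (365,280) has the slanted bar, so it is the seized one; the other's bar is square to its nozzle.

```bash
cat > h.py <<'E'
from bench import ctrl
import cv2,numpy as np
from scipy.spatial.transform import Rotation as R
def att(a): return R.from_quat(np.r_[a[1:],a[0]])
def cast(c,uv,z):
    d=att(c["attitude"]).apply([(uv[0]-c["cx"])/c["fx"],(uv[1]-c["cy"])/c["fy"],1]); o=np.array(c["origin"])
    return o+d*(z-o[2])/d[2]
def proj(c,p):
    v=att(c["attitude"]).inv().apply(np.array(p)-c["origin"]); return np.array([c["fx"]*v[0]/v[2]+c["cx"],c["fy"]*v[1]/v[2]+c["cy"]])
E
python3 - <<'E'
from h import *
c=ctrl.camera("top"); p=c["pixels"]; s=ctrl.camera("scene"); q=s["pixels"]
def big(im,u,v,r=32): return cv2.resize(im[v-r:v+r,u-r:u+r,::-1],(380,380),interpolation=cv2.INTER_CUBIC)
cv2.imwrite("pics/crop.png",np.hstack([big(p,365,285),big(q,265,240)]))
for (u,v) in((365,285),(240,298)):
    r=32; im=p[v-r:v+r,u-r:u+r].astype(int)
    m=(im.max(2)<38).astype(np.uint8)
    n,l,st,ce=cv2.connectedComponentsWithStats(m)
    for i in range(1,n):
        if st[i,4]>25:
            ys,xs=np.nonzero(l==i); rc=cv2.minAreaRect(np.c_[xs+u-r,ys+v-r].astype(np.float32))
            print("dark",st[i,4],rc)
    m=(im.min(2)>105).astype(np.uint8)
    n,l,st,ce=cv2.connectedComponentsWithStats(m)
    for i in range(1,n):
        if st[i,4]>25: print("light",st[i],ce[i]+[u-r,v-r])
E
```

```text
dark 78 ((365.3396301269531, 277.188720703125), (4.467914581298828, 24.0878849029541), 29.05460548400879)
light [ 17  13  17  24 172] [356.89534884 275.02325581]
light [40 18  4 15 41] [374.46341463 278.43902439]
light [36 38  6 20 35] [371.54285714 301.11428571]
dark 35 ((230.617919921875, 293.88427734375), (3.502338409423828, 17.379526138305664), 82.40535736083984)
light [ 23  14  24  20 123] [245.51219512 286.7804878 ]
light [36 40  6 15 28] [246.39285714 312.85714286]
```

View pics/crop.png

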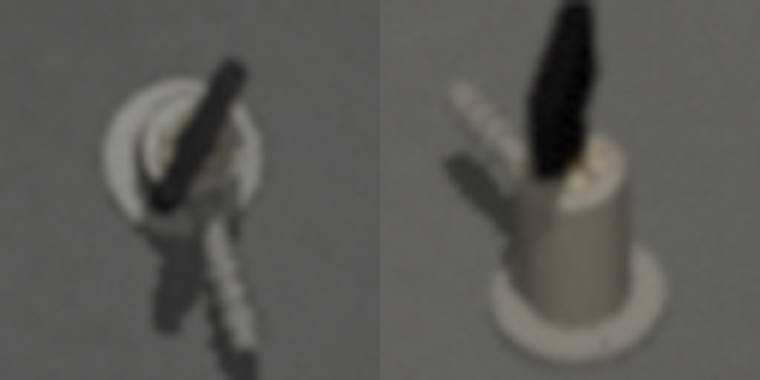

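The crop shows the crusted neck on this tap. In the top view the bar's ends are at about (372.6,264.5) and (360.4,286.7), the flange centre is near (363.7,279.3) and the nozzle runs down to (375,311).

```bash
python3 - <<'E'
from h import *
c=ctrl.camera("top");s=ctrl.camera("scene")
a=cast(c,(372.6,264.5),.122);b=cast(c,(360.4,286.5),.122)
print("bar",a,b,(a+b)/2,np.linalg.norm(a-b),"yaw",np.arctan2(*(a-b)[1::-1]))
f=cast(c,(363.7,279.3),.006);print("flange",f)
n1=cast(c,(369.3,290.5),.045);n2=cast(c,(374.6,310.5),.045);print("nozzle tip",n2,"dir",np.arctan2(*(n2-n1)[1::-1]),np.arctan2(*(n2-f)[1::-1]))
print("scene flange width left/right", cast(s,(233+110/5.9375,208+295/5.9375),.006),cast(s,(233+287/5.9375,208+295/5.9375),.006))
for p in [(f[0],f[1],.006),(f[0],f[1],.122),(a+b)/2]: print(proj(s,p), (proj(s,p)-[233,208])*5.9375+[380,0])
o=ctrl.get_obs();print(o["eef_pos"],att(o["eef_rot"]).as_matrix().round(3))
E
```

```text
bar [ 0.57722538 -0.12938715  0.122     ] [ 0.52883801 -0.10373413  0.122     ] [ 0.55303169 -0.11656064  0.122     ] 0.05476691350716071 yaw -0.4874830494256406
flange [ 0.55364428 -0.11710123  0.006     ]
nozzle tip [ 0.48010409 -0.14088509  0.045     ] dir -2.866663390978348 -2.8287966121583548
scene flange width left/right [ 0.54433866 -0.14459708  0.006     ] [ 0.56305138 -0.08384413  0.006     ]
[265.12518074 257.95439711] [570.74326067 296.60423285]
[261.99926965 217.1205579 ] [552.18316354  54.15331256]
[262.19350767 216.87085255] [553.33645179  52.67068701]
[0.24053287 0.52209206 0.23099638] [[-0.908  0.419 -0.   ]
 [ 0.419  0.908 -0.   ]
 [ 0.    -0.001 -1.   ]]
```

Request:
{"fn": "move_arm", "kwargs": {
  "plan": [1.0, -2.0, 0, 0, 0, 0, 1.5, -3.2, 0, 0, 0, 0, 2.1, -4.4, 0, 0, 0, 0, 2.7, -5.5, 0, 0, 0, 0, 3.3, -6.7, 0, 0, 0, 0, 3.9, -7.9, 0, 0, 0, 0, 4.5, -9.1, 0, 0, 0, -0.02, 5.1, -10.3, 0, 0, 0, -0.04, 5.7, -11.5, 0, 0, 0, -0.05, 6.26, -12.76, 0, 0, 0, -0.055],
  "grip": 85
}}

```text
time_s: 1.55
eef_pos: [0.5176, -0.0404, 0.2315]
eef_rot: [0.0, 0.241, 0.97, 0.0]
wrist_force: [0.5, 0.6, 0.3]
opening: 0.992
grasp_force: 0.0
```

Request:
{"fn": "move_arm", "kwargs": {
  "plan": [0, 0, 0, 0, 0, 0, 0, 0, 0, 0, 0, 0, 0, 0, 0, 0, 0, 0]
}}

```text
time_s: 1.92
eef_pos: [0.5164, -0.037, 0.2312]
eef_rot: [-0.0, 0.24, 0.971, 0.0]
wrist_force: [0.1, 0.2, 0.0]
opening: 0.995
grasp_force: 0.0
```

```bash
cat > st.py <<'E'
from h import *
o=ctrl.get_obs();m=att(o["eef_rot"]).as_matrix()
print(o["time_s"],"pos",o["eef_pos"].round(4),"yaw y",round(np.arctan2(m[1,1],m[0,1]),4),"tilt",m[:2,2].round(4),"F",o["wrist_force"].round(2),"M",o["torque"].round(3),"open",round(o["opening"]*85.4,1),"gf",round(o["grasp_force"],1),"q6",round(o["q"][5],3),"tau6",round(o["joint_efforts"][5],3))
E
python3 st.py
```

```text
1.925 pos [ 0.5164 -0.037   0.2312] yaw y 1.0856 tilt [-0.0003  0.0003] F [0.15 0.21 0.03] M [ 0.035 -0.044  0.056] open 85.0 gf 0.0 q6 -1.387 tau6 0.005
```

Request:
{"fn": "move_arm", "kwargs": {
  "plan": [0.37, -0.79, 0, 0, 0, 0, 0.74, -1.58, 0, 0, 0, 0, 0.74, -1.58, 0, 0, 0, 0, 0.74, -1.58, -0.5, 0, 0, 0, 0.74, -1.58, -1.2, 0, 0, 0, 0.74, -1.58, -1.9, 0, 0, 0, 0.74, -1.58, -2.5, 0, 0, 0, 0.74, -1.58, -2.84, 0, 0, 0, 0.74, -1.58, -2.84, 0, 0, 0, 0.74, -1.58, -2.84, 0, 0, 0]
}}

```text
time_s: 3.18
eef_pos: [0.5548, -0.1172, 0.0907]
eef_rot: [0.001, 0.241, 0.971, -0.0]
wrist_force: [1.0, 0.1, 0.3]
opening: 0.995
grasp_force: 0.0
```

```bash
python3 st.py; python3 - <<'E'
from h import *
c=ctrl.camera("scene");p=c["pixels"];u,v=262,215
cv2.imwrite("pics/s2.png",cv2.resize(p[v-60:v+60,u-70:u+70,::-1],(700,600),interpolation=cv2.INTER_CUBIC))
E
```

```text
3.175 pos [ 0.5548 -0.1172  0.0907] yaw y 1.0846 tilt [ 0.002  -0.0008] F [1.05 0.13 0.25] M [-0.024 -0.019  0.014] open 85.0 gf 0.0 q6 -1.502 tau6 0.003
```

View pics/s2.png

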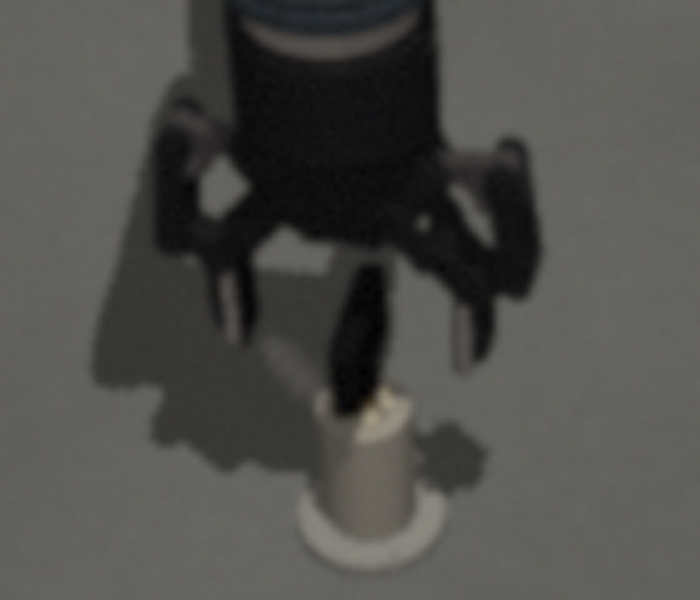

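The bar stands midway between the open fingers (crop (360,335), fingers at 230 and 465), so I'll close in two stages.

Request:
{"fn": "move_arm", "kwargs": {
  "plan": [0, 0, 0, 0, 0, 0, 0, 0, 0, 0, 0, 0, 0, 0, 0, 0, 0, 0, 0, 0, 0, 0, 0, 0, 0, 0, 0, 0, 0, 0, 0, 0, 0, 0, 0, 0],
  "grip": 18
}}

```text
time_s: 3.98
eef_pos: [0.5539, -0.1173, 0.0892]
eef_rot: [-0.0, 0.241, 0.971, 0.0]
wrist_force: [-0.4, -0.0, 0.2]
opening: 0.21
grasp_force: 0.0
```

```bash
python3 st.py
```

```text
3.975 pos [ 0.5539 -0.1173  0.0892] yaw y 1.084 tilt [-0.0001  0.    ] F [-0.43 -0.02  0.17] M [ 0.04  -0.008  0.017] open 17.9 gf 0.0 q6 -1.502 tau6 0.0
```

Request:
{"fn": "move_arm", "kwargs": {
  "plan": [0, 0, 0, 0, 0, 0, 0, 0, 0, 0, 0, 0, 0, 0, 0, 0, 0, 0, 0, 0, 0, 0, 0, 0],
  "grip": 5
}}

```text
time_s: 4.47
eef_pos: [0.5546, -0.1162, 0.0895]
eef_rot: [0.001, 0.241, 0.971, 0.001]
wrist_force: [3.6, 6.4, 0.1]
opening: 0.136
grasp_force: 59.0
```

```bash
python3 st.py
```

```text
4.475 pos [ 0.5546 -0.1162  0.0895] yaw y 1.0843 tilt [0.0014 0.0014] F [3.63 6.4  0.15] M [ 0.575 -0.307  0.017] open 11.6 gf 59.0 q6 -1.502 tau6 0.03
```

Request:
{"fn": "move_arm", "kwargs": {
  "plan": [0.012, 0.022, 0, 0, 0, 0.03, 0.012, 0.022, 0, 0, 0, 0.06, 0.012, 0.022, 0, 0, 0, 0.06]
}}

```text
time_s: 4.85
eef_pos: [0.5547, -0.1161, 0.0894]
eef_rot: [0.0, 0.212, 0.977, 0.0]
wrist_force: [1.2, 2.3, 1.6]
opening: 0.132
grasp_force: 59.3
```

```bash
python3 st.py
```

```text
4.85 pos [ 0.5547 -0.1161  0.0894] yaw y 1.1444 tilt [0.0004 0.0002] F [1.21 2.33 1.63] M [ 0.206 -0.058 -0.151] open 11.3 gf 59.3 q6 -1.56 tau6 -0.261
```

Request:
{"fn": "move_arm", "kwargs": {
  "plan": [0, 0, 0, 0, 0, 0.015, 0, 0, 0, 0, 0, 0.015]
}}

```text
time_s: 5.1
eef_pos: [0.5547, -0.1161, 0.0894]
eef_rot: [0.0, 0.204, 0.979, 0.0]
wrist_force: [2.1, 2.4, 3.2]
opening: 0.131
grasp_force: 59.3
```

```bash
python3 st.py
```

```text
5.1 pos [ 0.5547 -0.1161  0.0894] yaw y 1.1591 tilt [0.0003 0.0002] F [2.15 2.44 3.22] M [ 0.33  -0.151 -0.148] open 11.2 gf 59.3 q6 -1.575 tau6 -0.186
```

Request:
{"fn": "move_arm", "kwargs": {
  "plan": [0, 0, 0, 0, 0, 0.02, 0, 0, 0, 0, 0, 0.04, 0, 0, 0, 0, 0, 0.04]
}}

```text
time_s: 5.48
eef_pos: [0.5547, -0.1161, 0.0894]
eef_rot: [0.0, 0.185, 0.983, 0.0]
wrist_force: [1.5, 3.1, 3.6]
opening: 0.132
grasp_force: 59.5
```

```bash
python3 st.py
```

```text
5.475 pos [ 0.5547 -0.1161  0.0894] yaw y 1.1994 tilt [0.0004 0.0001] F [1.5  3.12 3.56] M [ 0.506 -0.206 -0.102] open 11.3 gf 59.5 q6 -1.615 tau6 -0.214
```

Request:
{"fn": "move_arm", "kwargs": {
  "plan": [0, 0, 0, 0, 0, 0.025, 0, 0, 0, 0, 0, 0.05, 0, 0, 0, 0, 0, 0.05]
}}

```text
time_s: 5.85
eef_pos: [0.5547, -0.1161, 0.0894]
eef_rot: [0.0, 0.16, 0.987, 0.0]
wrist_force: [2.0, 5.3, 3.1]
opening: 0.13
grasp_force: 59.5
```

```bash
python3 st.py
```

```text
5.85 pos [ 0.5547 -0.1161  0.0894] yaw y 1.2502 tilt [0.0003 0.0002] F [1.98 5.3  3.12] M [ 0.611 -0.243 -0.152] open 11.1 gf 59.5 q6 -1.666 tau6 -0.207
```

Request:
{"fn": "move_arm", "kwargs": {
  "plan": [0, 0, 0, 0, 0, 0.025, 0, 0, 0, 0, 0, 0.05, 0, 0, 0, 0, 0, 0.05]
}}

```text
time_s: 6.22
eef_pos: [0.5547, -0.116, 0.0894]
eef_rot: [0.0, 0.135, 0.991, 0.0]
wrist_force: [1.2, 4.8, 2.9]
opening: 0.13
grasp_force: 59.5
```

```bash
python3 st.py
```

```text
6.225 pos [ 0.5547 -0.116   0.0894] yaw y 1.3003 tilt [0.0004 0.0002] F [1.17 4.85 2.89] M [ 0.646 -0.291 -0.135] open 11.1 gf 59.5 q6 -1.716 tau6 -0.205
```

Request:
{"fn": "move_arm", "kwargs": {
  "plan": [0, 0, 0, 0, 0, 0.025, 0, 0, 0, 0, 0, 0.05, 0, 0, 0, 0, 0, 0.05]
}}

```text
time_s: 6.6
eef_pos: [0.5547, -0.116, 0.0894]
eef_rot: [0.0, 0.11, 0.994, 0.0]
wrist_force: [2.6, 5.3, 4.2]
opening: 0.127
grasp_force: 59.5
```

```bash
python3 st.py
```

```text
6.6 pos [ 0.5547 -0.116   0.0894] yaw y 1.3503 tilt [0.0005 0.0003] F [2.58 5.29 4.17] M [ 0.672 -0.262 -0.085] open 10.9 gf 59.5 q6 -1.766 tau6 -0.205
```

Request:
{"fn": "move_arm", "kwargs": {
  "plan": [0, 0, 0, 0, 0, 0.025, 0, 0, 0, 0, 0, 0.05, 0, 0, 0, 0, 0, 0.05]
}}

```text
time_s: 6.98
eef_pos: [0.5547, -0.1159, 0.0894]
eef_rot: [0.0, 0.085, 0.996, 0.0]
wrist_force: [1.4, 5.3, 3.4]
opening: 0.126
grasp_force: 59.6
```

```bash
python3 st.py
```

```text
6.975 pos [ 0.5547 -0.1159  0.0894] yaw y 1.4 tilt [0.0005 0.0005] F [1.42 5.27 3.35] M [ 0.646 -0.313 -0.325] open 10.8 gf 59.6 q6 -1.816 tau6 -0.386
```

Request:
{"fn": "move_arm", "kwargs": {
  "plan": [0, 0, 0, 0, 0, 0.01, 0, 0, 0, 0, 0, 0.01]
}}

```text
time_s: 7.22
eef_pos: [0.5547, -0.1159, 0.0894]
eef_rot: [0.0, 0.08, 0.997, 0.0]
wrist_force: [2.0, 5.2, 3.6]
opening: 0.13
grasp_force: 59.7
```

```bash
python3 st.py
```

```text
7.225 pos [ 0.5547 -0.1159  0.0894] yaw y 1.4096 tilt [0.0005 0.0005] F [2.02 5.22 3.64] M [ 0.625 -0.304 -0.302] open 11.1 gf 59.7 q6 -1.826 tau6 -0.371
```

Request:
{"fn": "move_arm", "kwargs": {
  "plan": [0, 0, 0, 0, 0, 0.012, 0, 0, 0, 0, 0, 0.012]
}}

```text
time_s: 7.48
eef_pos: [0.5547, -0.1159, 0.0894]
eef_rot: [0.0, 0.075, 0.997, 0.0]
wrist_force: [2.4, 6.3, 4.5]
opening: 0.131
grasp_force: 59.7
```

```bash
python3 st.py;python3 st.py; python3 - <<'E'
from h import *
c=ctrl.camera("scene");p=c["pixels"];u,v=262,215
cv2.imwrite("pics/s3.png",cv2.resize(p[v-60:v+60,u-70:u+70,::-1],(700,600),interpolation=cv2.INTER_CUBIC))
E
python3 st.py
```

```text
7.475 pos [ 0.5547 -0.1159  0.0894] yaw y 1.4215 tilt [0.0005 0.0006] F [2.39 6.26 4.51] M [ 0.719 -0.294 -0.36 ] open 11.2 gf 59.7 q6 -1.838 tau6 -0.439
7.475 pos [ 0.5547 -0.1159  0.0894] yaw y 1.4215 tilt [0.0005 0.0006] F [2.39 6.26 4.51] M [ 0.719 -0.294 -0.36 ] open 11.2 gf 59.7 q6 -1.838 tau6 -0.439
7.525 pos [ 0.5547 -0.1159  0.0894] yaw y 1.4214 tilt [0.0005 0.0006] F [1.93 5.3  3.75] M [ 0.731 -0.333 -0.38 ] open 10.9 gf 59.7 q6 -1.838 tau6 -0.401
```

View pics/s3.png

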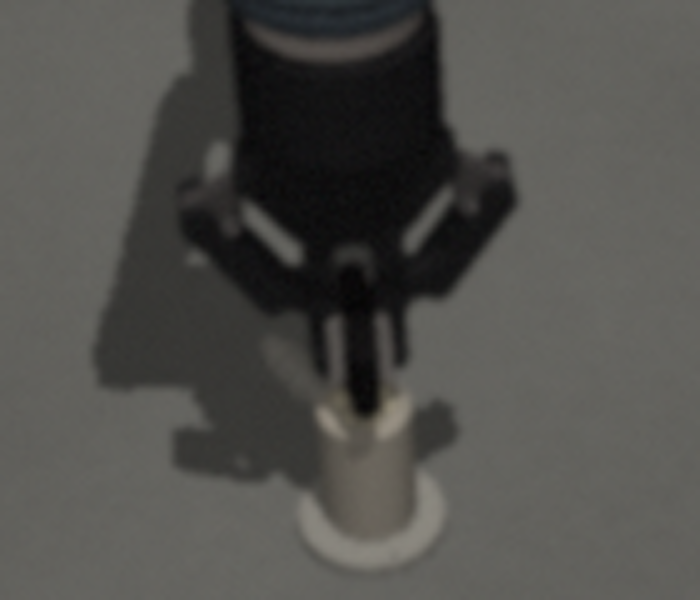

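The bar has turned with the gripper and now points at the camera, at crop (360,340). It bound near yaw 1.37, so I reverse.

Request:
{"fn": "move_arm", "kwargs": {
  "plan": [0, 0, 0, 0, 0, -0.03, 0, 0, 0, 0, 0, -0.07, 0, 0, 0, 0, 0, -0.12, 0, 0, 0, 0, 0, -0.17, 0, 0, 0, 0, 0, -0.22, 0, 0, 0, 0, 0, -0.27, 0, 0, 0, 0, 0, -0.31, 0, 0, 0, 0, 0, -0.34, 0, 0, 0, 0, 0, -0.34]
}}

```text
time_s: 8.65
eef_pos: [0.5546, -0.1162, 0.0894]
eef_rot: [0.0, 0.242, 0.97, -0.0]
wrist_force: [0.8, 3.8, 4.0]
opening: 0.129
grasp_force: 59.6
```

```bash
python3 st.py
```

```text
8.65 pos [ 0.5546 -0.1162  0.0894] yaw y 1.0816 tilt [ 0.0002 -0.    ] F [0.84 3.77 4.01] M [ 0.612 -0.188  0.076] open 11.1 gf 59.6 q6 -1.498 tau6 0.242
```

Request:
{"fn": "move_arm", "kwargs": {
  "plan": [0, 0, 0, 0, 0, -0.025, 0, 0, 0, 0, 0, -0.05, 0, 0, 0, 0, 0, -0.05]
}}

```text
time_s: 9.02
eef_pos: [0.5546, -0.1163, 0.0894]
eef_rot: [0.0, 0.267, 0.964, -0.0]
wrist_force: [1.0, 5.0, 5.0]
opening: 0.131
grasp_force: 59.6
```

```bash
python3 st.py
```

```text
9.025 pos [ 0.5546 -0.1163  0.0894] yaw y 1.0307 tilt [ 0.0002 -0.0001] F [1.05 4.98 5.  ] M [ 0.506 -0.147  0.101] open 11.2 gf 59.6 q6 -1.447 tau6 0.228
```

Request:
{"fn": "move_arm", "kwargs": {
  "plan": [0, 0, 0, 0, 0, -0.025, 0, 0, 0, 0, 0, -0.05, 0, 0, 0, 0, 0, -0.05]
}}

```text
time_s: 9.4
eef_pos: [0.5546, -0.1163, 0.0894]
eef_rot: [0.0, 0.291, 0.957, -0.0]
wrist_force: [2.0, 3.9, 5.5]
opening: 0.128
grasp_force: 59.8
```

```bash
python3 st.py
```

```text
9.4 pos [ 0.5546 -0.1163  0.0894] yaw y 0.9803 tilt [ 0.0001 -0.0001] F [2.02 3.92 5.54] M [ 0.491 -0.093  0.047] open 10.9 gf 59.8 q6 -1.396 tau6 0.127
```

Request:
{"fn": "move_arm", "kwargs": {
  "plan": [0, 0, 0, 0, 0, -0.025, 0, 0, 0, 0, 0, -0.05, 0, 0, 0, 0, 0, -0.05]
}}

```text
time_s: 9.78
eef_pos: [0.5545, -0.1164, 0.0894]
eef_rot: [0.0, 0.315, 0.949, -0.0]
wrist_force: [1.4, 3.8, 5.6]
opening: 0.132
grasp_force: 59.8
```

```bash
python3 st.py
```

```text
9.775 pos [ 0.5545 -0.1164  0.0894] yaw y 0.9305 tilt [ 0.     -0.0002] F [1.36 3.83 5.55] M [ 0.45  -0.115  0.095] open 11.3 gf 59.8 q6 -1.347 tau6 0.194
```

Request:
{"fn": "move_arm", "kwargs": {
  "plan": [0, 0, 0, 0, 0, -0.025, 0, 0, 0, 0, 0, -0.05, 0, 0, 0, 0, 0, -0.05]
}}

```text
time_s: 10.15
eef_pos: [0.5545, -0.1164, 0.0894]
eef_rot: [0.0, 0.338, 0.941, -0.0]
wrist_force: [1.1, 2.9, 5.7]
opening: 0.13
grasp_force: 59.9
```

```bash
python3 st.py
```

```text
10.15 pos [ 0.5545 -0.1164  0.0894] yaw y 0.881 tilt [-0.     -0.0004] F [1.08 2.92 5.65] M [ 0.399 -0.074  0.37 ] open 11.1 gf 59.9 q6 -1.297 tau6 0.4
```

Request:
{"fn": "move_arm", "kwargs": {
  "plan": [0, 0, 0, 0, 0, 0.04, 0, 0, 0, 0, 0, 0.09, 0, 0, 0, 0, 0, 0.15, 0, 0, 0, 0, 0, 0.21, 0, 0, 0, 0, 0, 0.27, 0, 0, 0, 0, 0, 0.33, 0, 0, 0, 0, 0, 0.39, 0, 0, 0, 0, 0, 0.43, 0, 0, 0, 0, 0, 0.46, 0, 0, 0, 0, 0, 0.46]
}}

```text
time_s: 11.4
eef_pos: [0.5547, -0.116, 0.0894]
eef_rot: [0.0, 0.115, 0.993, 0.0]
wrist_force: [1.9, 4.5, 5.0]
opening: 0.134
grasp_force: 59.8
```

```bash
python3 st.py
```

```text
11.4 pos [ 0.5547 -0.116   0.0894] yaw y 1.3407 tilt [0.0005 0.0004] F [1.93 4.5  4.99] M [ 0.647 -0.253 -0.124] open 11.4 gf 59.8 q6 -1.757 tau6 -0.223
```

Request:
{"fn": "move_arm", "kwargs": {
  "plan": [0, 0, 0, 0, 0, 0.03, 0, 0, 0, 0, 0, 0.05, 0, 0, 0, 0, 0, 0.05]
}}

```text
time_s: 11.78
eef_pos: [0.5548, -0.1159, 0.0894]
eef_rot: [0.0, 0.09, 0.996, 0.0]
wrist_force: [2.9, 5.2, 4.9]
opening: 0.128
grasp_force: 59.9
```

```bash
python3 st.py
```

```text
11.775 pos [ 0.5548 -0.1159  0.0894] yaw y 1.3906 tilt [0.0006 0.0005] F [2.93 5.17 4.86] M [ 0.662 -0.327 -0.09 ] open 10.9 gf 59.9 q6 -1.807 tau6 -0.168
```

Request:
{"fn": "move_arm", "kwargs": {
  "plan": [0, 0, 0, 0, 0, 0.015, 0, 0, 0, 0, 0, 0.03, 0, 0, 0, 0, 0, 0.03]
}}

```text
time_s: 12.15
eef_pos: [0.5548, -0.1159, 0.0894]
eef_rot: [0.0, 0.075, 0.997, 0.0]
wrist_force: [1.5, 5.4, 5.0]
opening: 0.124
grasp_force: 59.8
```

```bash
python3 st.py
```

```text
12.15 pos [ 0.5548 -0.1159  0.0894] yaw y 1.4205 tilt [0.0006 0.0005] F [1.53 5.41 4.96] M [ 0.698 -0.291 -0.113] open 10.6 gf 59.8 q6 -1.837 tau6 -0.171
```

Request:
{"fn": "move_arm", "kwargs": {
  "plan": [0, 0, 0, 0, 0, 0.025, 0, 0, 0, 0, 0, 0.05, 0, 0, 0, 0, 0, 0.05]
}}

```text
time_s: 12.52
eef_pos: [0.5547, -0.1158, 0.0894]
eef_rot: [0.0, 0.05, 0.999, 0.0]
wrist_force: [2.9, 5.8, 4.4]
opening: 0.131
grasp_force: 59.8
```

```bash
python3 st.py
```

```text
12.525 pos [ 0.5547 -0.1158  0.0894] yaw y 1.4704 tilt [0.0006 0.0007] F [2.88 5.77 4.4 ] M [ 0.708 -0.29  -0.194] open 11.2 gf 59.8 q6 -1.887 tau6 -0.288
```

Request:
{"fn": "move_arm", "kwargs": {
  "plan": [0, 0, 0, 0, 0, 0.015, 0, 0, 0, 0, 0, 0.03, 0, 0, 0, 0, 0, 0.03]
}}

```text
time_s: 12.9
eef_pos: [0.5547, -0.1158, 0.0894]
eef_rot: [0.0, 0.035, 0.999, 0.0]
wrist_force: [2.6, 6.1, 5.0]
opening: 0.128
grasp_force: 59.9
```

```bash
python3 st.py
```

```text
12.9 pos [ 0.5547 -0.1158  0.0894] yaw y 1.5 tilt [0.0006 0.0008] F [2.63 6.13 4.99] M [ 0.692 -0.304 -0.327] open 11.0 gf 59.9 q6 -1.916 tau6 -0.395
```

Request:
{"fn": "move_arm", "kwargs": {
  "plan": [0, 0, 0, 0, 0, 0.01, 0, 0, 0, 0, 0, 0.01, 0, 0, 0, 0, 0, -0.04, 0, 0, 0, 0, 0, -0.1, 0, 0, 0, 0, 0, -0.17, 0, 0, 0, 0, 0, -0.24, 0, 0, 0, 0, 0, -0.31, 0, 0, 0, 0, 0, -0.37, 0, 0, 0, 0, 0, -0.41, 0, 0, 0, 0, 0, -0.41]
}}

```text
time_s: 14.15
eef_pos: [0.5546, -0.1162, 0.0894]
eef_rot: [0.0, 0.238, 0.971, 0.0]
wrist_force: [1.9, 4.1, 5.5]
opening: 0.134
grasp_force: 59.8
```

```bash
python3 st.py
```

```text
14.15 pos [ 0.5546 -0.1162  0.0894] yaw y 1.0903 tilt [ 0.0003 -0.0001] F [1.89 4.07 5.51] M [ 0.561 -0.222  0.046] open 11.4 gf 59.8 q6 -1.506 tau6 0.249
```

Request:
{"fn": "move_arm", "kwargs": {
  "plan": [0, 0, 0, 0, 0, -0.03, 0, 0, 0, 0, 0, -0.07, 0, 0, 0, 0, 0, -0.11, 0, 0, 0, 0, 0, -0.14, 0, 0, 0, 0, 0, -0.14]
}}

```text
time_s: 14.78
eef_pos: [0.5545, -0.1163, 0.0894]
eef_rot: [0.0, 0.305, 0.952, -0.0]
wrist_force: [1.2, 3.6, 5.2]
opening: 0.132
grasp_force: 59.8
```

```bash
python3 st.py
```

```text
14.775 pos [ 0.5545 -0.1163  0.0894] yaw y 0.9504 tilt [ 0.     -0.0002] F [1.22 3.6  5.17] M [ 0.493 -0.098  0.084] open 11.3 gf 59.8 q6 -1.366 tau6 0.213
```

Request:
{"fn": "move_arm", "kwargs": {
  "plan": [0, 0, 0, 0, 0, -0.03, 0, 0, 0, 0, 0, -0.06, 0, 0, 0, 0, 0, -0.06]
}}

```text
time_s: 15.15
eef_pos: [0.5545, -0.1164, 0.0894]
eef_rot: [0.0, 0.334, 0.943, -0.0]
wrist_force: [1.5, 3.8, 4.4]
opening: 0.135
grasp_force: 59.9
```

```bash
python3 st.py
```

```text
15.15 pos [ 0.5545 -0.1164  0.0894] yaw y 0.8903 tilt [-0.0001 -0.0002] F [1.5  3.76 4.39] M [ 0.414 -0.13   0.048] open 11.5 gf 59.9 q6 -1.306 tau6 0.158
```

Request:
{"fn": "move_arm", "kwargs": {
  "plan": [0, 0, 0, 0, 0, -0.025, 0, 0, 0, 0, 0, -0.05, 0, 0, 0, 0, 0, -0.05]
}}

```text
time_s: 15.52
eef_pos: [0.5545, -0.1164, 0.0894]
eef_rot: [0.0, 0.357, 0.934, -0.0]
wrist_force: [0.4, 2.9, 6.1]
opening: 0.13
grasp_force: 59.9
```

```bash
python3 st.py
```

```text
15.525 pos [ 0.5545 -0.1164  0.0894] yaw y 0.8403 tilt [-0.     -0.0003] F [0.41 2.89 6.12] M [ 0.495 -0.027  0.03 ] open 11.1 gf 59.9 q6 -1.256 tau6 0.139
```

Request:
{"fn": "move_arm", "kwargs": {
  "plan": [0, 0, 0, 0, 0, -0.025, 0, 0, 0, 0, 0, -0.05, 0, 0, 0, 0, 0, -0.05]
}}

```text
time_s: 15.9
eef_pos: [0.5544, -0.1164, 0.0894]
eef_rot: [-0.0, 0.38, 0.925, -0.0]
wrist_force: [1.3, 2.8, 5.6]
opening: 0.129
grasp_force: 59.9
```

```bash
python3 st.py
```

```text
15.9 pos [ 0.5544 -0.1164  0.0894] yaw y 0.7903 tilt [-0.0002 -0.0003] F [1.27 2.82 5.59] M [0.432 0.006 0.012] open 11.0 gf 59.9 q6 -1.206 tau6 0.14
```

Request:
{"fn": "move_arm", "kwargs": {
  "plan": [0, 0, 0, 0, 0, -0.025, 0, 0, 0, 0, 0, -0.05, 0, 0, 0, 0, 0, -0.05]
}}

```text
time_s: 16.27
eef_pos: [0.5544, -0.1165, 0.0894]
eef_rot: [-0.0, 0.403, 0.915, -0.0]
wrist_force: [-0.0, 3.4, 5.3]
opening: 0.133
grasp_force: 59.9
```

```bash
python3 st.py
```

```text
16.275 pos [ 0.5544 -0.1165  0.0894] yaw y 0.7403 tilt [-0.0003 -0.0003] F [-0.03  3.36  5.27] M [ 0.373 -0.031  0.08 ] open 11.4 gf 59.9 q6 -1.156 tau6 0.14
```

Request:
{"fn": "move_arm", "kwargs": {
  "plan": [0, 0, 0, 0, 0, -0.025, 0, 0, 0, 0, 0, -0.05, 0, 0, 0, 0, 0, -0.05]
}}

```text
time_s: 16.65
eef_pos: [0.5544, -0.1165, 0.0894]
eef_rot: [-0.0, 0.426, 0.905, -0.0]
wrist_force: [0.9, 3.2, 5.4]
opening: 0.134
grasp_force: 59.9
```

```bash
python3 st.py
```

```text
16.65 pos [ 0.5544 -0.1165  0.0894] yaw y 0.6903 tilt [-0.0003 -0.0004] F [0.94 3.21 5.38] M [ 0.372  0.056 -0.019] open 11.4 gf 59.9 q6 -1.106 tau6 0.141
```

Request:
{"fn": "move_arm", "kwargs": {
  "plan": [0, 0, 0, 0, 0, -0.025, 0, 0, 0, 0, 0, -0.05, 0, 0, 0, 0, 0, -0.06, 0, 0, 0, 0, 0, -0.06]
}}

```text
time_s: 17.15
eef_pos: [0.5543, -0.1166, 0.0894]
eef_rot: [-0.0, 0.453, 0.891, -0.0]
wrist_force: [-0.7, 3.0, 5.2]
opening: 0.132
grasp_force: 59.9
```

```bash
python3 st.py
```

```text
17.15 pos [ 0.5543 -0.1166  0.0894] yaw y 0.6305 tilt [-0.0004 -0.0004] F [-0.66  2.99  5.17] M [0.433 0.051 0.101] open 11.2 gf 59.9 q6 -1.047 tau6 0.087
```

It's free. Now I open it.

Request:
{"fn": "move_arm", "kwargs": {
  "plan": [0, 0, 0, 0, 0, 0.04, 0, 0, 0, 0, 0, 0.11, 0, 0, 0, 0, 0, 0.2, 0, 0, 0, 0, 0, 0.29, 0, 0, 0, 0, 0, 0.38, 0, 0, 0, 0, 0, 0.47, 0, 0, 0, 0, 0, 0.56, 0, 0, 0, 0, 0, 0.65, 0, 0, 0, 0, 0, 0.71, 0, 0, 0, 0, 0, 0.75]
}}

```text
time_s: 18.4
eef_pos: [0.5547, -0.1159, 0.0894]
eef_rot: [0.0, 0.094, 0.996, 0.0]
wrist_force: [2.1, 5.5, 4.8]
opening: 0.13
grasp_force: 59.8
```

```bash
python3 st.py
```

```text
18.4 pos [ 0.5547 -0.1159  0.0894] yaw y 1.382 tilt [0.0005 0.0004] F [2.11 5.47 4.78] M [ 0.697 -0.261 -0.051] open 11.1 gf 59.8 q6 -1.798 tau6 0.273
```

Request:
{"fn": "move_arm", "kwargs": {
  "plan": [0, 0, 0, 0, 0, 0.04, 0, 0, 0, 0, 0, 0.08, 0, 0, 0, 0, 0, 0.08]
}}

```text
time_s: 18.77
eef_pos: [0.5547, -0.1158, 0.0894]
eef_rot: [0.0, 0.055, 0.998, 0.0]
wrist_force: [2.4, 5.9, 5.3]
opening: 0.128
grasp_force: 59.8
```

```bash
python3 st.py
```

```text
18.775 pos [ 0.5547 -0.1158  0.0894] yaw y 1.4609 tilt [0.0006 0.0006] F [2.38 5.89 5.3 ] M [ 0.725 -0.327 -0.01 ] open 11.0 gf 59.8 q6 -1.877 tau6 -0.205
```

Request:
{"fn": "move_arm", "kwargs": {
  "plan": [0, 0, 0, 0, 0, 0.03, 0, 0, 0, 0, 0, 0.06, 0, 0, 0, 0, 0, 0.06]
}}

```text
time_s: 19.15
eef_pos: [0.5548, -0.1158, 0.0894]
eef_rot: [0.0, 0.025, 1.0, 0.0]
wrist_force: [2.8, 5.7, 5.6]
opening: 0.129
grasp_force: 59.8
```

```bash
python3 st.py
```

```text
19.15 pos [ 0.5548 -0.1158  0.0894] yaw y 1.5208 tilt [0.0006 0.0006] F [2.8  5.74 5.65] M [ 0.736 -0.334 -0.027] open 11.0 gf 59.8 q6 -1.937 tau6 -0.168
```

Past the last binding and still free. I continue to 1.78, then approach the stop slowly.

Request:
{"fn": "move_arm", "kwargs": {
  "plan": [0, 0, 0, 0, 0, 0.03, 0, 0, 0, 0, 0, 0.08, 0, 0, 0, 0, 0, 0.13, 0, 0, 0, 0, 0, 0.18, 0, 0, 0, 0, 0, 0.22, 0, 0, 0, 0, 0, 0.25, 0, 0, 0, 0, 0, 0.25]
}}

```text
time_s: 20.02
eef_pos: [0.5547, -0.1155, 0.0894]
eef_rot: [0.0, -0.1, 0.995, 0.0]
wrist_force: [2.0, 7.1, 4.8]
opening: 0.133
grasp_force: 59.9
```

```bash
python3 st.py
```

```text
20.025 pos [ 0.5547 -0.1155  0.0894] yaw y 1.7709 tilt [0.0005 0.001 ] F [2.01 7.13 4.76] M [ 0.914 -0.344  0.004] open 11.3 gf 59.9 q6 -2.187 tau6 -0.17
```

Request:
{"fn": "move_arm", "kwargs": {
  "plan": [0, 0, 0, 0, 0, 0.025, 0, 0, 0, 0, 0, 0.05, 0, 0, 0, 0, 0, 0.05]
}}

```text
time_s: 20.4
eef_pos: [0.5547, -0.1155, 0.0894]
eef_rot: [0.0, -0.125, 0.992, 0.001]
wrist_force: [2.7, 7.2, 6.3]
opening: 0.131
grasp_force: 59.9
```

```bash
python3 st.py
```

```text
20.4 pos [ 0.5547 -0.1155  0.0894] yaw y 1.8208 tilt [0.0005 0.0011] F [2.68 7.25 6.32] M [ 0.916 -0.373 -0.006] open 11.2 gf 59.9 q6 -2.237 tau6 -0.15
```

Request:
{"fn": "move_arm", "kwargs": {
  "plan": [0, 0, 0, 0, 0, 0.025, 0, 0, 0, 0, 0, 0.05, 0, 0, 0, 0, 0, 0.05]
}}

```text
time_s: 20.78
eef_pos: [0.5547, -0.1154, 0.0894]
eef_rot: [0.0, -0.149, 0.989, 0.001]
wrist_force: [1.4, 8.0, 4.7]
opening: 0.131
grasp_force: 59.9
```

```bash
python3 st.py
```

```text
20.775 pos [ 0.5547 -0.1154  0.0894] yaw y 1.8708 tilt [0.0005 0.0012] F [1.38 7.95 4.71] M [ 0.914 -0.329 -0.075] open 11.1 gf 59.9 q6 -2.287 tau6 -0.15
```

Request:
{"fn": "move_arm", "kwargs": {
  "plan": [0, 0, 0, 0, 0, 0.02, 0, 0, 0, 0, 0, 0.04, 0, 0, 0, 0, 0, 0.04]
}}

```text
time_s: 21.15
eef_pos: [0.5547, -0.1154, 0.0894]
eef_rot: [0.0, -0.169, 0.986, 0.001]
wrist_force: [2.2, 7.7, 5.7]
opening: 0.131
grasp_force: 59.9
```

```bash
python3 st.py
```

```text
21.15 pos [ 0.5547 -0.1154  0.0894] yaw y 1.9105 tilt [0.0005 0.0013] F [2.23 7.69 5.69] M [ 0.924 -0.35  -0.179] open 11.2 gf 59.9 q6 -2.327 tau6 -0.256
```

Request:
{"fn": "move_arm", "kwargs": {
  "plan": [0, 0, 0, 0, 0, 0.02, 0, 0, 0, 0, 0, 0.02]
}}

```text
time_s: 21.4
eef_pos: [0.5547, -0.1154, 0.0894]
eef_rot: [0.0, -0.179, 0.984, 0.001]
wrist_force: [2.8, 7.2, 5.8]
opening: 0.131
grasp_force: 60.0
```

```bash
python3 st.py
```

```text
21.4 pos [ 0.5547 -0.1154  0.0894] yaw y 1.9302 tilt [0.0005 0.0015] F [2.82 7.19 5.75] M [ 0.955 -0.358 -0.293] open 11.2 gf 60.0 q6 -2.346 tau6 -0.362
```

At the open stop (it binds near 1.89). Shutting now; I expect the stop near yaw 0.32.

Request:
{"fn": "move_arm", "kwargs": {
  "plan": [0, 0, 0, 0, 0, -0.04, 0, 0, 0, 0, 0, -0.1, 0, 0, 0, 0, 0, -0.18, 0, 0, 0, 0, 0, -0.26, 0, 0, 0, 0, 0, -0.34, 0, 0, 0, 0, 0, -0.42, 0, 0, 0, 0, 0, -0.5, 0, 0, 0, 0, 0, -0.58, 0, 0, 0, 0, 0, -0.66, 0, 0, 0, 0, 0, -0.74]
}}

```text
time_s: 22.65
eef_pos: [0.5547, -0.1161, 0.0894]
eef_rot: [0.0, 0.19, 0.982, 0.0]
wrist_force: [1.3, 3.9, 5.4]
opening: 0.128
grasp_force: 59.8
```

Request:
{"fn": "move_arm", "kwargs": {
  "plan": [0, 0, 0, 0, 0, -0.08, 0, 0, 0, 0, 0, -0.16, 0, 0, 0, 0, 0, -0.25, 0, 0, 0, 0, 0, -0.34, 0, 0, 0, 0, 0, -0.43, 0, 0, 0, 0, 0, -0.52, 0, 0, 0, 0, 0, -0.6, 0, 0, 0, 0, 0, -0.67, 0, 0, 0, 0, 0, -0.72, 0, 0, 0, 0, 0, -0.74]
}}

```text
time_s: 23.9
eef_pos: [0.5541, -0.1166, 0.0894]
eef_rot: [-0.0, 0.532, 0.847, -0.0]
wrist_force: [-1.2, 2.0, 6.5]
opening: 0.133
grasp_force: 60.0
```

```bash
python3 st.py
```

```text
23.9 pos [ 0.5541 -0.1166  0.0894] yaw y 0.4496 tilt [-0.0008 -0.0005] F [-1.21  1.99  6.54] M [0.27  0.127 0.015] open 11.4 gf 60.0 q6 -0.866 tau6 -0.029
```

Request:
{"fn": "move_arm", "kwargs": {
  "plan": [0, 0, 0, 0, 0, -0.03, 0, 0, 0, 0, 0, -0.07, 0, 0, 0, 0, 0, -0.1, 0, 0, 0, 0, 0, -0.1]
}}

```text
time_s: 24.4
eef_pos: [0.554, -0.1167, 0.0894]
eef_rot: [-0.0, 0.573, 0.819, -0.001]
wrist_force: [-0.9, 1.8, 6.5]
opening: 0.134
grasp_force: 60.0
```

```bash
python3 st.py
```

```text
24.4 pos [ 0.554  -0.1167  0.0894] yaw y 0.3503 tilt [-0.0011 -0.0005] F [-0.94  1.75  6.5 ] M [0.295 0.265 0.069] open 11.4 gf 60.0 q6 -0.766 tau6 0.163
```

Request:
{"fn": "move_arm", "kwargs": {
  "plan": [0, 0, 0, 0, 0, -0.02, 0, 0, 0, 0, 0, -0.04, 0, 0, 0, 0, 0, -0.04]
}}

```text
time_s: 24.78
eef_pos: [0.554, -0.1167, 0.0894]
eef_rot: [-0.0, 0.589, 0.808, -0.001]
wrist_force: [-1.7, 2.2, 6.6]
opening: 0.128
grasp_force: 60.1
```

```bash
python3 st.py
```

```text
24.775 pos [ 0.554  -0.1167  0.0894] yaw y 0.3104 tilt [-0.0012 -0.0005] F [-1.66  2.23  6.65] M [0.358 0.254 0.011] open 11.0 gf 60.1 q6 -0.727 tau6 0.125
```

Request:
{"fn": "move_arm", "kwargs": {
  "plan": [0, 0, 0, 0, 0, -0.02, 0, 0, 0, 0, 0, -0.04, 0, 0, 0, 0, 0, -0.04]
}}

```text
time_s: 25.15
eef_pos: [0.554, -0.1167, 0.0894]
eef_rot: [-0.0, 0.605, 0.796, -0.001]
wrist_force: [-1.2, 1.7, 7.3]
opening: 0.136
grasp_force: 60.2
```

```bash
python3 st.py
```

```text
25.15 pos [ 0.554  -0.1167  0.0894] yaw y 0.2708 tilt [-0.0013 -0.0006] F [-1.24  1.72  7.35] M [0.408 0.324 0.262] open 11.6 gf 60.2 q6 -0.687 tau6 0.308
```

Request:
{"fn": "move_arm", "kwargs": {
  "plan": [0, 0, 0, 0, 0, -0.015, 0, 0, 0, 0, 0, -0.015]
}}

```text
time_s: 25.4
eef_pos: [0.554, -0.1167, 0.0894]
eef_rot: [-0.0, 0.611, 0.792, -0.001]
wrist_force: [-1.7, 1.8, 7.1]
opening: 0.127
grasp_force: 60.2
```

```bash
python3 st.py
```

```text
25.4 pos [ 0.554  -0.1167  0.0894] yaw y 0.256 tilt [-0.0013 -0.0007] F [-1.74  1.76  7.1 ] M [0.358 0.265 0.284] open 10.8 gf 60.2 q6 -0.672 tau6 0.365
```

Request:
{"fn": "move_arm", "kwargs": {
  "plan": [0, 0, 0, 0, 0, 0.02, 0, 0, 0, 0, 0, 0.04, 0, 0, 0, 0, 0, 0.04]
}}

```text
time_s: 25.78
eef_pos: [0.554, -0.1167, 0.0894]
eef_rot: [-0.0, 0.595, 0.804, -0.001]
wrist_force: [-1.8, 3.2, 6.2]
opening: 0.13
grasp_force: 60.1
```

```bash
python3 st.py
```

```text
25.775 pos [ 0.554  -0.1167  0.0894] yaw y 0.2959 tilt [-0.0012 -0.0006] F [-1.81  3.24  6.23] M [0.33  0.332 0.164] open 11.1 gf 60.1 q6 -0.712 tau6 -0.005
```

Request:
{"fn": "move_arm", "kwargs": {
  "plan": [0, 0, 0, 0, 0, 0, 0, 0, 0, 0, 0, 0, 0, 0, 0, 0, 0, 0, 0, 0, 0, 0, 0, 0, 0, 0, 0, 0, 0, 0, 0, 0, 0, 0, 0, 0],
  "grip": 85
}}

```text
time_s: 26.52
eef_pos: [0.5545, -0.1162, 0.0893]
eef_rot: [0.0, 0.595, 0.804, -0.0]
wrist_force: [-0.2, -1.3, -0.0]
opening: 0.993
grasp_force: 0.0
```

Request:
{"fn": "move_arm", "kwargs": {
  "plan": [0, 0, 0.4, 0, 0, 0, 0, 0, 1, 0, 0, 0, 0, 0, 2, 0, 0, 0, 0, 0, 3, 0, 0, 0, -1, 0, 3, 0, 0, 0, -2, 0.3, 3, 0, 0, 0, -3, 0.6, 3, 0, 0, 0, -4, 0.9, 3, 0, 0, 0, -4, 0.9, 3, 0, 0, 0, -4, 0.9, 3, 0, 0, 0]
}}

```text
time_s: 27.78
eef_pos: [0.3551, -0.0716, 0.24]
eef_rot: [0.001, 0.595, 0.804, 0.0]
wrist_force: [-0.0, -0.5, -0.2]
opening: 0.996
grasp_force: 0.0
```

```bash
python3 st.py; python3 - <<'E'
from h import *
c=ctrl.camera("top");p=c["pixels"];u,v=365,270;s=ctrl.camera("scene")["pixels"]
cv2.imwrite("pics/t4.png",np.hstack([cv2.resize(p[v-32:v+48,u-40:u+40,::-1],(390,390),interpolation=cv2.INTER_CUBIC),cv2.resize(s[180:280,210:310,::-1],(390,390))]))
E
```

```text
27.775 pos [ 0.3551 -0.0716  0.24  ] yaw y 0.2958 tilt [ 0.002  -0.0011] F [-0.02 -0.5  -0.19] M [ 0.007 -0.009 -0.003] open 85.0 gf 0.0 q6 -0.826 tau6 -0.007
```

View pics/t4.png

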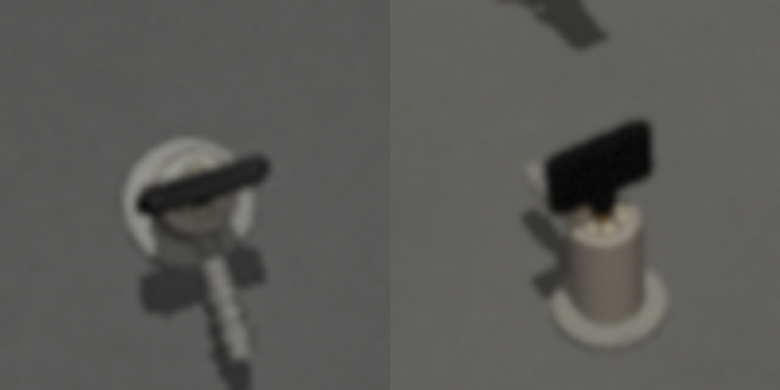

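The bar now sits square across the nozzle, from (145,203) to (262,168) in the crop, and the gripper is clear of it.

```bash
python3 -c "
from bench import ctrl
print(ctrl.hand_in())"
```

```text
the job is handed in; nothing more can be done
None
```

The seized tap broke free after three bindings on alternating sides; I then turned it fully open to its stop and fully shut again, let go, and handed the job in at about 28 s, without touching anything else.

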